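# Open the tight filler jar in its cradle

## Task

The scraper lies across the capped filler jar: take it off and hang it by its eye on the upright pin of the tool board, lying down on the board, and let it go. Then unscrew the jar's tight cap anticlockwise as seen from above, with the square jar kept seated in its cradle which braces it, stop turning once the lugs let go, and lift the cap straight up. Finish while holding the cap in the gripper, level and a couple of centimetres clear above the jar's mouth, and leave the other things alone.

Things in the scene. Friction and masses are not known exactly. Their poses are not given: they have to be found in the camera images.
- scraper_grip (a point): centre of the scraper's handle, half-way up (7 mm above its underside), at its balance point. The scraper (130 g) lies flat, starting across the top of the cap; +x points along it to the eye, z up. Dark wooden handle 24 mm wide, 14 mm thick, from 35 mm behind to 63 mm ahead of this point along x; steel blade 54 mm wide, 3 mm thick at the -x end, reaching to x = -100 mm; overall length about 193 mm
- scraper_eye (a point): centre of the scraper's hanging eye, a steel ring at the +x end, 77 mm from scraper_grip along x: hole about 17 mm across, ring 31 mm across and 10 mm thick, its underside flush with the handle's; this point is 5 mm above the underside. Axes as the scraper's
- pin_foot (a point): foot of the only pin of the tool board, on the board's upper face: a fixed upright steel pin 8 mm across, standing 40 mm above the board. The board is plywood, 220 x 100 x 12 mm, fixed on the bench; the pin stands on its long centre line, 77 mm from the board's centre. +x points along the board from its centre to the pin: a scraper pinned by its eye lies lengthways on the board, its handle back towards -x
- cradle: fixed wooden cradle, a square pocket on the bench that stops the jar from turning; origin on the bench under its centre. Outside 92 x 92 mm, 34 mm high, pocket 64 mm square, floor 6 mm above the bench
- jar_mouth (a point): centre of the jar's rim (mouth), 95 mm above the jar's underside, z up. Square white jar, 62 x 62 mm, 550 g, loose in the cradle with about 1 mm of play each side; its shoulder is 20 mm below this point and its round neck 41 mm across (48 mm over the lugs)
- cap_center (a point): centre of the cap, half-way up. Round steel screw cap 56 mm across and 23 mm high, 45 g; screwed on, its lower rim is 2 mm above the jar's shoulder and its top 5 mm above the jar's rim. Two lugs inside catch under lugs on the neck, so it cannot be lifted until turned; z along its axis, up
- cap_turn (a joint): how far the cap has been turned anticlockwise (seen from above) on the jar, rad: 0 is fully tight, 2.6 is the end. The lugs are clear, and the cap lifts straight off, from 1.2 rad (about 70 degrees) to 1.8 rad; turned beyond 2.3 rad they catch again. It does not rise while it is turned, needs a steady 0.45 N m, stays where it is left if let go, and the jar gives some 0.05 rad in its cradle first. It keeps its last value when the cap is off
- tin: bystander: closed round tin, 72 mm across, 85 mm high; origin at the centre of its underside
- nozzle: bystander: black suction nozzle standing upright, 62 mm across, 95 mm high; origin at the centre of its underside
- chisel: bystander: wood chisel lying on the bench, 235 mm long, 29 mm thick black handle towards its -x; origin on the bench at the handle's front end
Not all that is in view belongs to the job. Several things look just like the cradle: the one meant starts farthest from the robot's base.

How it is judged:
By the outcome, as a careful person would: the job done as asked, in the order asked, and still so for the second after the job is handed in, while the arm keeps its last pose, push and grip.
It also fails if it takes over 61 s, if anything falls off the work surface, if the arm or the gripper's body presses on something with over 40 N, if the wrist force passes 120 N, or if a joint passes its speed limit or range.

## Robot

A 6-joint arm with a two-finger parallel gripper is mounted at the origin on the work surface. World frame = base frame: x ahead of the robot, y to its left, z up, the work surface at z = 0. Lengths are in mm, angles in rad, forces in N, time in s.
With the tool pointing down it reaches from about 300 to 775 mm from the base axis. Payload 14.6 kg.
Tool frame: the origin (TCP) lies midway between the tips of the shut fingers; the grasp point (between the pads) lies 19 mm behind it; z points along the fingers, y is the line along which they close (so a half turn about z gives the same grasp; the last joint's range is limited). The gripper opens to 94 mm and grips with 3 to 60 N. Pads are 16 mm wide; open, the fingers measure 119 mm over their backs; the gripper's body (75 mm by 177 mm) begins 78 mm behind the grasp point.
Start: joints at [1.163, 0.3, 1.521, -0, 1.321, -0.067], TCP at [183.83, 518.359, 205.446] pointing down, gripper open.
Joint ranges: [-3.03, 3.03], [-0.79, 2.21], [0.23, 2.52], [-1.04, 4.18], [0, 3.07], [-2.55, 2.55]. Speed limits (rad/s): [2.22, 2.22, 2.57, 3.14, 3.14, 3.14].

## Interface

Orientations are given as [roll, pitch, yaw] about the fixed x, y, z axes, in that order (R = Rz(yaw) Ry(pitch) Rx(roll)).
In Python, from cell import manip, camera gives the robot as it stands.
- The arm moves only by the tool move_arm, never from a script. Its arguments are lists of equal length, an entry for each row: "dp": the shift along the world's x, y, z in mm, a list of three; "rotation": the turn, a rotation vector about the world's x, y, z in rad, a list of three; "hand": the opening, from 0 (shut) to 1 (fully open). A call has 1 to 10 rows; each row shifts and turns the commanded pose from where the row before left it; what a row does not reach is not made up. A row lasts 1/8 s, in which the tool goes at most 62.5 mm and 10.7 degrees, less where a joint would pass 70% of its speed; a pose out of reach is approached as far as the arm can. A call with a gripper value outside its range is refused whole. The fingers move at their own pace and stop on an object; "newtons" is the grip in N (left out, the last holds). Time passes only in rows, so rows that do not move let the fingers close. It gives the time, the measured TCP pose, the force, the opening and the grip force at its end, in the units of the state.
- manip.read_state(): the state, without advancing time (a new reading comes with each control period).
- camera(name): name is "side" or "top"; returns a dict with "image" (480x640x3 uint8, red, green, blue), "fx", "fy", "cx", "cy" (pixels), "k1" (the pictures are not rectified: a ray, as slopes to the right and down, at radius r is drawn at 1 + k1 r^2 times it, then the intrinsics apply), "R" (3x3) and "t" (3): a world point X has camera coordinates R X + t. Camera axes: x right, y down, z forward; pixel columns grow to the right and rows downward; lengths in mm; the calibration is good to about 2 mm. A picture is of the moment at which its call begins. There is no depth.
- manip.sign_off(): hands the job in; it is judged then, once.
The state is a dict: "clock": time; "joints": joint angles; "qd": joint speeds; "effort": joint torques, N m; "eef_pos": TCP position; "eef_rot": TCP orientation; "wrist_force": force on the tool from outside, world axes, zero at the start; "moment": the same for the moment, N m; "finger_gap": finger opening in mm; "finger_force": force on a finger pad.
Only numpy, scipy, OpenCV 4.12 (cv2) and the standard library are available. Lean on these libraries where they do the work, as an engineer would, in place of code of your own. Each camera call takes 0.05 s, during which the arm holds its last target. There are 200 camera calls.

## Working session

There is one attempt and no reset: what is moved stays moved. The work goes in short steps, Python scripts to look and compute and a tool call to move; the robot and the scene stay as the last step left them, time stands still between calls to the robot, and variables do not carry over. Pictures are saved under pics/ and viewed, at most 10 in all, crops included, and the job is handed in when it is done.

Besides the shell and the picture viewer there is one more tool, called as a command line: name --argument value ..., lists and objects as JSON in quotes. move_arm: Moves the arm, as the interface text tells. Its arguments: {"type":"object","properties":{"dp":{"type":"array","items":{"type":"array","items":{"type":"number"}}},"rotation":{"type":"array","items":{"type":"array","items":{"type":"number"}}},"hand":{"type":"array","items":{"type":"number"}},"newtons":{"type":"number"}},"required":["dp","rotation","hand"]}

```bash
mkdir -p pics; ls
cat > h.py <<'E'
import numpy as np, cv2
from cell import manip, camera
def K(c): return np.array([[c["fx"],0,c["cx"]],[0,c["fy"],c["cy"]],[0,0,1.]])
def proj(c,X):
    X=np.atleast_2d(X)@np.array(c["R"]).T+np.array(c["t"]); s=X[:,:2]/X[:,2:]
    s=s*(1+c["k1"]*(s**2).sum(1,keepdims=True)); return s*[c["fx"],c["fy"]]+[c["cx"],c["cy"]]
def ray(c,uv):
    s=cv2.undistortPoints(np.array([[uv]],float),K(c),np.array([c["k1"],0,0,0,0.]))[0,0]
    R=np.array(c["R"]); return -R.T@np.array(c["t"]), R.T@np.array([*s,1])
def at(c,uv,z):
    o,d=ray(c,uv); return np.round((o+d*(z-o[2])/d[2])[:2],1)
def snap(n,f,crop=None,k=1):
    c=camera(n); im=c["image"][:,:,::-1]
    np.savez(f"pics/{f}.npz",**c)
    if crop: x,y,w,h=crop; im=cv2.resize(im[y:y+h,x:x+w],None,fx=k,fy=k,interpolation=cv2.INTER_CUBIC)
    cv2.imwrite(f"pics/{f}.png",im); return c
def load(f):
    d=np.load(f"pics/{f}.npz"); return {k:(d[k] if d[k].ndim else float(d[k])) for k in d}
E
python3 - <<'E'
from h import *
for n in("top","side"):
    c=snap(n,n+"0"); print(n,c["fx"],c["k1"],np.round(-np.array(c["R"]).T@np.array(c["t"])),np.round(c["R"],2).tolist())
print(manip.read_state())
E
```

```text
pics
top 500.33676672824873 -0.005515834287122319 [ 343.  -13. 1261.] [[0.02, -1.0, -0.01], [-0.98, -0.02, -0.19], [0.18, 0.02, -0.98]]
side 491.20411701770894 -0.09567234633359681 [ 361. -718.  781.] [[0.96, -0.28, -0.02], [-0.2, -0.66, -0.73], [0.19, 0.7, -0.69]]
{'clock': 0.1, 'joints': array([ 1.16345245e+00,  3.00416926e-01,  1.52149614e+00,  3.66361915e-05,
        1.32066559e+00, -6.66176540e-02]), 'qd': array([-6.53546108e-05,  2.48587018e-05, -2.17406967e-03, -6.17822338e-04,
       -6.16919632e-04,  5.77905010e-04]), 'effort': array([ 1.82260206e-03, -5.32642508e+01, -3.53282726e+01,  7.08828284e-02,
        2.35389947e-02, -8.43940393e-05]), 'eef_pos': array([183.71123329, 518.18136469, 204.95196966]), 'eef_rot': array([-3.14061120e+00, -1.01045049e-04,  2.80085730e+00]), 'wrist_force': array([ 0.24135297, -0.54911307, -0.59990344]), 'moment': array([-0.05297826, -0.00196619,  0.01124448]), 'finger_force': 0.0, 'finger_gap': 93.73070375771603}
```

View pics/top0.png

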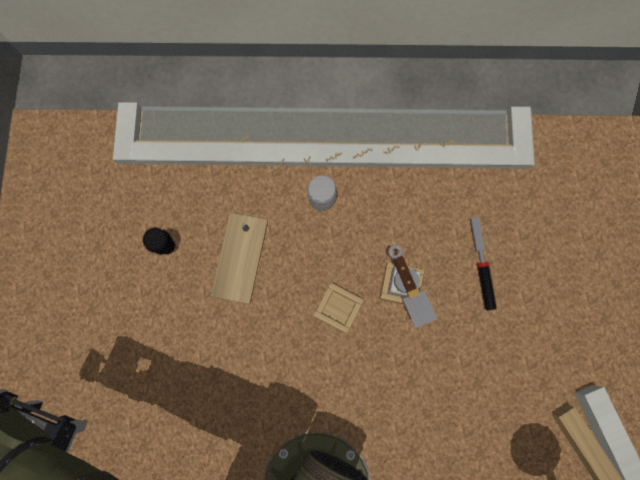

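View pics/side0.png

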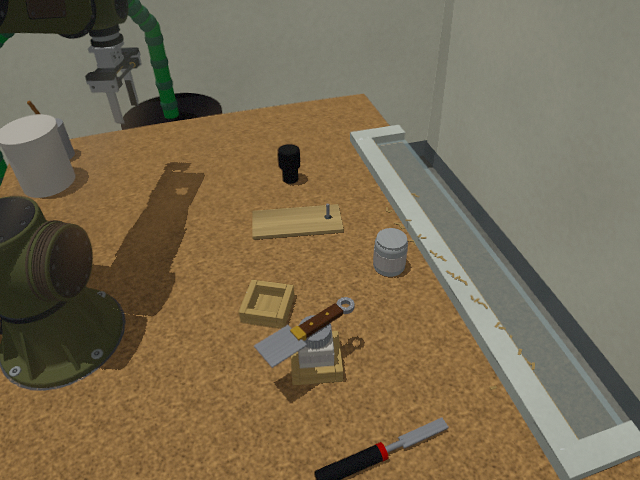

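The top picture shows the cradle holding the jar at (402,284), and the empty look-alike cradle at (339,307), which is nearer the base. The scraper's eye is at (395,251) and its blade at (420,310). The board is at (240,258) with the pin at (246,228). The tin is at (322,193), the nozzle at (158,240) and the chisel at (485,270). I choose the far cradle, the one with the jar and scraper. Next I'll take close crops.

Run:
```python
import cv2
a=cv2.imread("pics/top0.png")
p=cv2.resize(a[230:340,365:455],None,fx=5,fy=5,interpolation=cv2.INTER_CUBIC)
q=cv2.resize(a[205:315,200:280],None,fx=4,fy=5,interpolation=cv2.INTER_CUBIC)
cv2.imwrite("pics/tc.png",cv2.hconcat([p,q]))
b=cv2.imread("pics/side0.png")
cv2.imwrite("pics/sc.png",cv2.resize(b[195:395,240:400],None,fx=3,fy=3,interpolation=cv2.INTER_CUBIC))
```

```text
(no output)
```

View pics/tc.png

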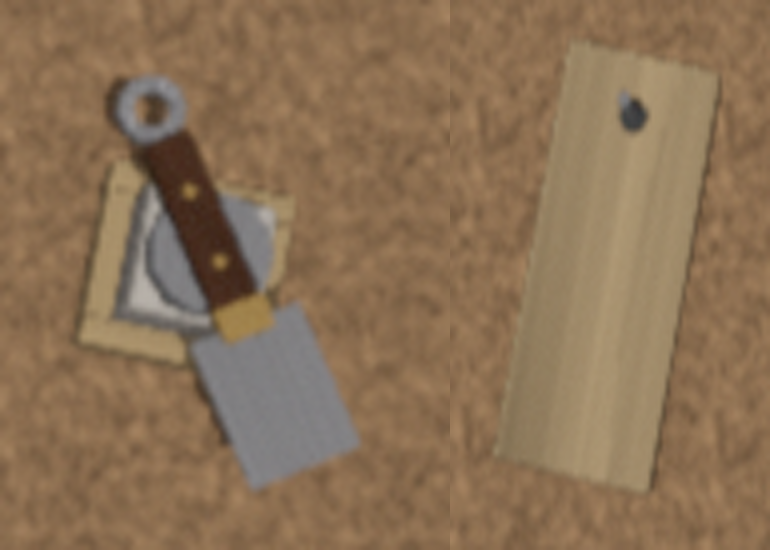

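View pics/sc.png

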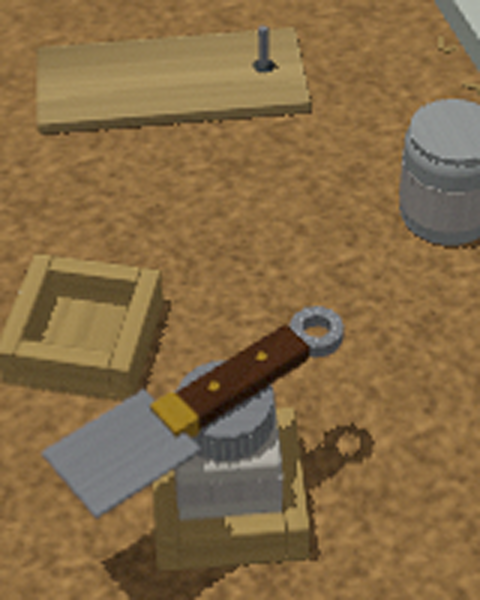

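Run:
```python
from h import *
T,S=load("top0"),load("side0")
t=lambda x,y:(365+x/5,230+y/5); tb=lambda x,y:(200+(x-450)/4,205+y/5); s=lambda x,y:(240+x/3,195+y/3)
print("eye",at(T,t(151,110),111),at(S,s(317,327),111))
print("bladecorn",[at(T,t(*p),108) for p in((255,490),(360,442))],[at(S,s(*p),108) for p in((43,453),(98,515))])
print("grip rivets",[at(T,t(*p),120) for p in((190,191),(220,261))],[at(S,s(*p),120) for p in((262,356),(214,386))])
print("handle/ferrule", at(T,t(236,303),120), "eye end", at(T,t(168,143),120))
print("cap",at(T,t(210,252),106))
for z,ps in ((34,((115,162),(295,197),(78,343))),): print("cradle",[at(T,t(*p),z) for p in ps],[at(S,s(*p),34) for p in((155,536),(305,530),(292,410))])
B=[at(T,tb(*p),12) for p in((570,42),(720,75),(650,492),(497,457))];print("board",B,np.mean(B,0)); B=[at(S,s(*p),12) for p in((37,47),(297,28),(310,106),(40,125))];print(B,np.mean(B,0))
print("pin",at(T,tb(633,120),12),at(T,tb(622,98),52),at(S,s(263,67),12),at(S,s(264,29),52))
```

```text
eye [ 547.7 -176.4] [ 548.8 -172.2]
bladecorn [array([ 373.8, -222.2]), array([ 396.2, -270.2])] [array([ 374.9, -213.9]), array([ 396.1, -262.6])]
grip rivets [array([ 508.6, -192.6]), array([ 476.5, -205.9])] [array([ 509.1, -191.3]), array([ 476.7, -204.6])]
handle/ferrule [ 457.4 -212.8] eye end [ 530.7 -182.8]
cap [ 482.3 -203.7]
cradle [array([ 534.9, -169.3]), array([ 518.9, -257.8]), array([ 445.2, -150.6])] [array([ 429.2, -236.4]), array([ 515.2, -257.6]), array([ 534.1, -170.6])]
board [array([659.5, 233.5]), array([643.5, 136. ]), array([429.4, 171.9]), array([445.1, 268.5])] [544.375 202.475]
[array([446.4, 271.2]), array([663.2, 231.1]), array([642.7, 131. ]), array([431.3, 171.9])] [545.9 201.3]
pin [619. 191.] [621.2 191.8] [620.8 189.3] [621.7 188.3]
```

The eye is at (547.7,-175.4), with scraper yaw 0.40 and the grip at (476.8,-205.5). The distance from eye to blade end measures 176.6, against 177 given. The cradle/cap centre is (482,-204), the pin (620.8,189.5) and the board yaw -0.175. These agree with the given sizes, so I'm moving.

move_arm --dp '[[21,-51.7,-1],[21,-51.7,-1],[21,-51.7,-1],[21,-51.7,-1],[21,-51.7,-1],[21,-51.7,-1],[21,-51.7,-1],[21,-51.7,-1],[21,-51.7,-1],[21,-51.7,-1]]' --rotation '[[0,0,-0.171],[0,0,-0.171],[0,0,-0.171],[0,0,-0.171],[0,0,-0.171],[0,0,-0.171],[0,0,-0.171],[0,0,-0.171],[0,0,-0.171],[0,0,-0.171]]' --hand '[1,1,1,1,1,0.7,0.7,0.7,0.7,0.7]' --newtons 25

```text
clock: 1.35
eef_pos: [394.1, -0.5, 195.5]
eef_rot: [3.141, -0.0, 1.085]
wrist_force: [1.1, 0.5, 0.2]
finger_gap: 65.8
finger_force: 0.0
```

move_arm --dp '[[21,-51.7,-5],[21,-51.7,-10],[21,-51.7,-10],[10,-25,-5],[0,0,0],[0,0,0]]' --rotation '[[0,0,-0.171],[0,0,-0.171],[0,0,-0.171],[0,0,-0.171],[0,0,0],[0,0,0]]' --hand '[0.7,0.7,0.7,0.7,0.7,0.7]'

```text
clock: 2.1
eef_pos: [466.6, -178.1, 165.4]
eef_rot: [-3.141, 0.0, 0.41]
wrist_force: [-0.2, -0.0, -0.3]
finger_gap: 66.1
finger_force: 0.0
```

move_arm --dp '[[10.2,-27.4,0],[0,0,-20],[0,0,-20],[0,0,-12],[0,0,-4.4],[0,0,0],[0,0,0]]' --rotation '[[0,0,-0.009],[0,0,0],[0,0,0],[0,0,0],[0,0,0],[0,0,0],[0,0,0]]' --hand '[0.7,0.7,0.7,0.7,0.7,0.6,0.5]'

```text
clock: 2.98
eef_pos: [477.3, -206.2, 109.7]
eef_rot: [3.141, -0.001, 0.398]
wrist_force: [0.7, -0.1, -0.4]
finger_gap: 50.0
finger_force: 0.0
```

Run:
```python
from h import *
a=snap("top","t1"); b=snap("side","s1")
A=cv2.resize(a["image"][230:340,365:455,::-1],None,fx=4,fy=4,interpolation=3)
B=cv2.resize(b["image"][270:380,250:350,::-1],None,fx=4,fy=4,interpolation=3)
cv2.imwrite("pics/c1.png",cv2.hconcat([A,B])); print(manip.read_state()["eef_pos"])
```

```text
[ 477.20187252 -206.21494218  109.50945251]
```

View pics/c1.png

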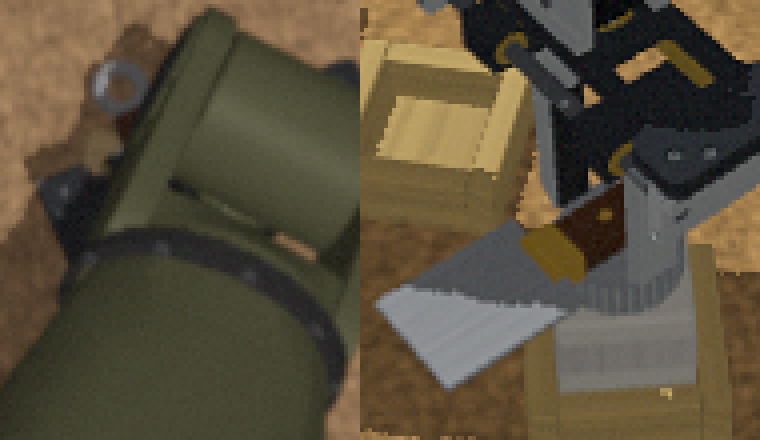

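The fingers straddle the handle, with the near finger at crop (645,230), just above the cap. The blade and eye haven't moved. Closing now.

move_arm --dp '[[0,0,-1.5],[0,0,0],[0,0,0],[0,0,0],[0,0,0],[0,0,0]]' --rotation '[[0,0,0],[0,0,0],[0,0,0],[0,0,0],[0,0,0],[0,0,0]]' --hand '[0.4,0.2,0.1,0.1,0.1,0.1]' --newtons 25

```text
clock: 3.82
eef_pos: [477.0, -206.1, 107.5]
eef_rot: [-3.142, 0.0, 0.398]
wrist_force: [-0.7, 0.1, -1.2]
finger_gap: 23.9
finger_force: 25.0
```

move_arm --dp '[[0,0,3],[0,0,10],[0,0,20],[0,0,20]]' --rotation '[[0,0,0],[0,0,0],[0,0,0],[0,0,0]]' --hand '[0.1,0.1,0.1,0.1]'

```text
clock: 4.32
eef_pos: [477.1, -206.2, 161.8]
eef_rot: [3.141, -0.0, 0.398]
wrist_force: [-0.1, 0.5, -1.1]
finger_gap: 23.6
finger_force: 25.0
```

move_arm --dp '[[6.8,40.9,0],[6.8,40.9,0],[6.8,40.9,0],[6.8,40.9,0],[6.8,40.9,0],[6.8,40.9,0],[6.8,40.9,0],[6.8,40.9,-15],[6.8,40.9,-20],[6.8,40.9,-20]]' --rotation '[[0,0,-0.0575],[0,0,-0.0575],[0,0,-0.0575],[0,0,-0.0575],[0,0,-0.0575],[0,0,-0.0575],[0,0,-0.0575],[0,0,-0.0575],[0,0,-0.0575],[0,0,-0.0575]]' --hand '[0.1,0.1,0.1,0.1,0.1,0.1,0.1,0.1,0.1,0.1]'

```text
clock: 5.58
eef_pos: [545.3, 204.3, 105.8]
eef_rot: [-3.141, -0.001, -0.179]
wrist_force: [0.4, -0.6, -2.2]
finger_gap: 23.9
finger_force: 25.0
```

move_arm --dp '[[0,0,-20],[0,0,-15],[0,0,-5],[0,0,0],[0,0,0]]' --rotation '[[0,0,0],[0,0,0],[0,0,0],[0,0,0],[0,0,0]]' --hand '[0.1,0.1,0.1,0.1,0.1]'

```text
clock: 6.2
eef_pos: [545.5, 202.7, 66.4]
eef_rot: [-3.141, -0.001, -0.178]
wrist_force: [-0.3, 0.1, -1.0]
finger_gap: 24.0
finger_force: 25.0
```

Run:
```python
from h import *
a=snap("top","t2"); b=snap("side","s2")
p=manip.read_state()["eef_pos"]; print(p, manip.read_state()["eef_rot"])
e=[620.8,189.5,p[2]]; print(proj(a,e),proj(b,e),proj(b,[620.8,189.5,52]))
A=cv2.resize(a["image"][200:270,210:290,::-1],None,fx=5,fy=6,interpolation=3)
B=cv2.resize(b["image"][160:244,275:355,::-1],None,fx=5,fy=5,interpolation=3)
cv2.imwrite("pics/c2.png",cv2.hconcat([A,B]))
```

```text
[545.34578667 202.79018381  66.22501691] [-3.14111967e+00 -9.25190429e-04 -1.77439158e-01]
[[243.00802465 223.46670487]] [[327.44734031 199.72425071]] [[327.50424381 204.43134558]]
```

View pics/c2.png

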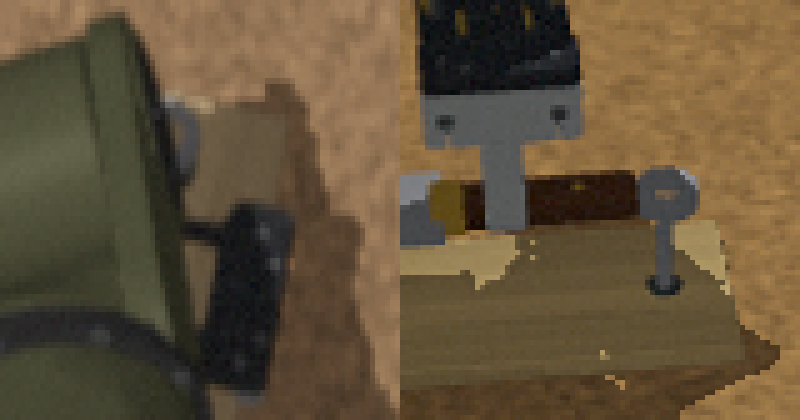

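The side view shows the scraper level in the grip. The ring centre is at crop (667,193), px (328.5,198.6), just above the pin, whose foot is at px (327.6,217). I'll compute the small offset.

Run:
```python
from h import *
S=load("s2"); T=load("t2")
for z in(69.7,71):print(at(S,(328.5,198.6),z))
print(at(S,(327.6,217),12),at(S,(328,204.4),52))
# right edge of the ring in top view: crop (200,140) -> px
print(at(T,(210+200/5,200+140/6),72))
```

```text
[623.2 188.6]
[622.7 186.9]
[621.  190.6] [622.  189.3]
[620.1 171.4]
```

move_arm --dp '[[-1.2,1,0],[0,0,-8],[0,0,-8],[0,0,-8],[0,0,-8],[0,0,-8],[0,0,-6],[0,0,-4],[0,0,0]]' --rotation '[[0,0,0],[0,0,0],[0,0,0],[0,0,0],[0,0,0],[0,0,0],[0,0,0],[0,0,0],[0,0,0]]' --hand '[0.1,0.1,0.1,0.1,0.1,0.1,0.1,0.1,0.1]'

```text
clock: 7.42
eef_pos: [543.7, 203.8, 15.3]
eef_rot: [3.141, 0.0, -0.177]
wrist_force: [0.3, -0.7, -0.6]
finger_gap: 23.8
finger_force: 25.0
```

move_arm --dp '[[0,0,-1.2],[0,0,0],[0,0,0],[0,0,0],[0,0,0]]' --rotation '[[0,0,0],[0,0,0],[0,0,0],[0,0,0],[0,0,0]]' --hand '[0.1,0.1,0.35,0.5,0.6]'

```text
clock: 8.05
eef_pos: [543.9, 203.9, 14.4]
eef_rot: [-3.141, -0.0, -0.177]
wrist_force: [-0.2, 0.6, -0.3]
finger_gap: 49.4
finger_force: 0.0
```

move_arm --dp '[[0,0,10],[0,0,30],[0,0,50],[0,0,50],[-6,-40,10],[-6,-45,0],[-6,-45,0],[-6,-45,0],[-6,-45,0],[-6,-45,0]]' --rotation '[[0,0,0],[0,0,0],[0,0,0],[0,0,0],[0,0,0],[0,0,0],[0,0,0],[0,0,0],[0,0,0],[0,0,0]]' --hand '[0.6,0.6,0.6,0.6,0.8,1,1,1,1,1]'

```text
clock: 9.3
eef_pos: [507.5, -62.6, 165.2]
eef_rot: [3.142, -0.001, -0.177]
wrist_force: [0.3, -0.1, 0.1]
finger_gap: 94.1
finger_force: 0.0
```

Run:
```python
from h import *
a=snap("top","t3"); b=snap("side","s3")
A=cv2.resize(a["image"][205:325,195:285,::-1],None,fx=4,fy=4,interpolation=3)
B=cv2.resize(b["image"][165:285,235:345,::-1],None,fx=4,fy=4,interpolation=3)
cv2.imwrite("pics/c3.png",cv2.hconcat([A,B])); print(manip.read_state()["eef_pos"])
```

```text
[507.37182817 -64.29760088 165.14593236]
```

View pics/c3.png

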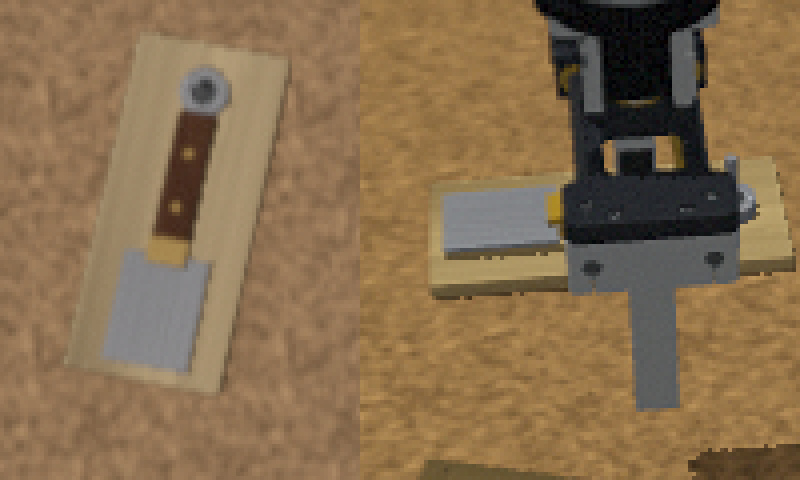

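The scraper lies on the board along its length, and the pin shows inside its eye at crop (205,90). Now I'll look at the uncovered cap.

Run:
```python
from h import *
a=load("t3"); b=load("s3")
A=cv2.resize(a["image"][250:315,370:435,::-1],None,fx=6,fy=6,interpolation=3)
B=cv2.resize(b["image"][315:390,280:345,::-1],None,fx=6,fy=5.2,interpolation=3)
cv2.imwrite("pics/c4.png",cv2.hconcat([A,B]))
for z,c,f,o in((106,a,(6,6),(370,250)),(106,b,(6,5.2),(280,315))):
  t=np.linspace(0,2*np.pi,60); P=proj(c,np.c_[482+28*np.cos(t),-204+28*np.sin(t),0*t+z]); print((P.min(0)-o)*f,(P.max(0)-o)*f)
```

```text
[150.10092917 111.11843928] [295.65887734 255.62620095]
[109.50822806   1.16519143] [303.87903086 134.87158053]
```

View pics/c4.png

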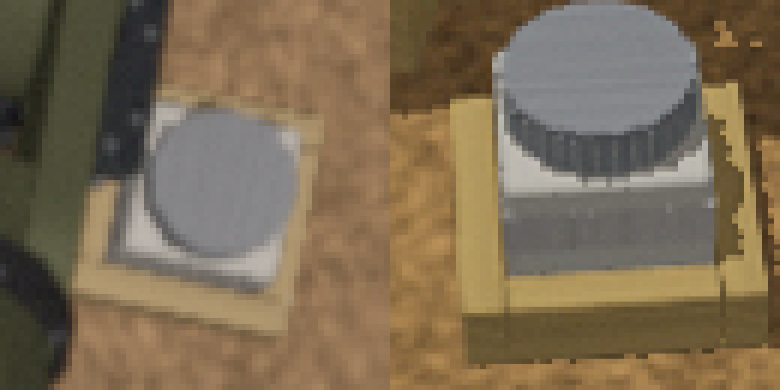

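The cap fits the prediction to under 1 mm, with its centre at (482,-204) and its top at z 106. Approaching it now.

move_arm --dp '[[-8.5,-46.6,0],[-8.5,-46.6,0],[-8.4,-46.5,0],[0,0,-20],[0,0,-25],[0,0,-20],[0,0,-10],[0,0,-4],[0,0,0]]' --rotation '[[0,0,0],[0,0,0],[0,0,0],[0,0,0],[0,0,0],[0,0,0],[0,0,0],[0,0,0],[0,0,0]]' --hand '[1,1,1,1,1,1,1,0.9,0.8]'

```text
clock: 10.52
eef_pos: [482.7, -200.8, 85.8]
eef_rot: [3.141, -0.001, -0.177]
wrist_force: [0.1, 0.9, 0.2]
finger_gap: 77.9
finger_force: 0.0
```

move_arm --dp '[[-0.5,-3.2,0],[0,0,0],[0,0,0],[0,0,0],[0,0,0],[0,0,0],[0,0,0]]' --rotation '[[0,0,0],[0,0,0],[0,0,0],[0,0,0],[0,0,0],[0,0,0],[0,0,0]]' --hand '[0.75,0.68,0.6,0.5,0.5,0.5,0.5]' --newtons 55

```text
clock: 11.4
eef_pos: [482.1, -203.9, 85.5]
eef_rot: [-3.141, -0.0, -0.177]
wrist_force: [1.3, 5.4, 4.9]
finger_gap: 55.3
finger_force: 55.0
```

move_arm --dp '[[0,0,0],[0,0,0],[0,0,0],[0,0,0],[0,0,0]]' --rotation '[[0,0,0.05],[0,0,0.05],[0,0,0.05],[0,0,0.05],[0,0,0]]' --hand '[0.5,0.5,0.5,0.5,0.5]'

```text
clock: 12.02
eef_pos: [481.9, -203.7, 85.4]
eef_rot: [-3.141, 0.0, 0.023]
wrist_force: [0.7, 6.1, 3.2]
finger_gap: 55.3
finger_force: 55.0
```

```bash
python3 -c "
from h import *
s=manip.read_state();print(s['moment'],s['wrist_force'],s['eef_rot'],s['finger_gap'])"
```

```text
[ 1.30343431  0.0707315  -0.34955034] [0.71308744 6.14366638 3.23919859] [-3.14087903e+00  7.91889106e-05  2.30776366e-02] 55.25508337970801
```

move_arm --dp '[[0,0,0],[0,0,0],[0,0,0],[0,0,0],[0,0,0],[0,0,0],[0,0,0],[0,0,0],[0,0,0]]' --rotation '[[0,0,0.08],[0,0,0.08],[0,0,0.08],[0,0,0.08],[0,0,0.08],[0,0,0.08],[0,0,0.08],[0,0,0.08],[0,0,0]]' --hand '[0.5,0.5,0.5,0.5,0.5,0.5,0.5,0.5,0.5]'

```text
clock: 13.15
eef_pos: [482.0, -203.9, 85.4]
eef_rot: [-3.141, -0.0, 0.664]
wrist_force: [0.2, 5.5, 3.7]
finger_gap: 55.8
finger_force: 55.0
```

```bash
python3 -c "
from h import *
s=manip.read_state();print(s['moment'],s['wrist_force'],s['eef_rot'],s['finger_gap'])"
```

```text
[ 0.99477034  0.0190213  -0.2537688 ] [0.19857585 5.47127861 3.6986449 ] [-3.14137022e+00 -3.07254869e-04  6.63592651e-01] 55.79504528740302
```

move_arm --dp '[[0,0,0],[0,0,0],[0,0,0],[0,0,0],[0,0,0],[0,0,0],[0,0,0],[0,0,0]]' --rotation '[[0,0,0.08],[0,0,0.08],[0,0,0.08],[0,0,0.08],[0,0,0.08],[0,0,0.08],[0,0,0.08],[0,0,0.08]]' --hand '[0.5,0.5,0.5,0.5,0.5,0.5,0.5,0.5]'

```text
clock: 14.15
eef_pos: [482.1, -203.9, 85.4]
eef_rot: [3.141, -0.0, 1.305]
wrist_force: [0.8, 5.7, 2.7]
finger_gap: 55.8
finger_force: 55.0
```

```bash
python3 -c "
from h import *
s=manip.read_state();print(s['moment'],s['wrist_force'],s['eef_rot'],s['finger_gap'])"
```

```text
[ 0.88552736 -0.26107276 -0.4720194 ] [0.80589761 5.6709224  2.70286839] [ 3.14126887e+00 -4.53306969e-04  1.30475150e+00] 55.83088307455558
```

move_arm --dp '[[0,0,0],[0,0,2],[0,0,2],[0,0,0]]' --rotation '[[0,0,0],[0,0,0],[0,0,0],[0,0,0]]' --hand '[0.5,0.5,0.5,0.5]'

```text
clock: 14.65
eef_pos: [482.1, -204.2, 89.6]
eef_rot: [3.141, 0.0, 1.303]
wrist_force: [1.6, 2.5, 0.5]
finger_gap: 55.6
finger_force: 55.0
```

No resistance, so the lugs are clear. Lifting straight up until the rim is about 22 mm above the mouth.

move_arm --dp '[[0,0,5],[0,0,6],[0,0,8],[0,0,8],[0,0,7],[0,0,3],[0,0,0],[0,0,0],[0,0,0],[0,0,0]]' --rotation '[[0,0,0],[0,0,0],[0,0,0],[0,0,0],[0,0,0],[0,0,0],[0,0,0],[0,0,0],[0,0,0],[0,0,0]]' --hand '[0.5,0.5,0.5,0.5,0.5,0.5,0.5,0.5,0.5,0.5]'

```text
clock: 15.9
eef_pos: [481.9, -204.0, 126.2]
eef_rot: [-3.141, -0.0, 1.303]
wrist_force: [0.6, -0.4, -0.5]
finger_gap: 55.3
finger_force: 55.0
```

Run:
```python
from h import *
b=snap("side","s5"); s=manip.read_state(); print(s["eef_pos"],s["wrist_force"],s["finger_gap"])
A=cv2.resize(b["image"][270:400,250:380,::-1],None,fx=4,fy=4,interpolation=3)
B=cv2.resize(b["image"][180:310,235:305,::-1],None,fx=4,fy=4,interpolation=3)
B=cv2.resize(b["image"][180:310,235:345,::-1],None,fx=2.5,fy=4,interpolation=3)
cv2.imwrite("pics/c5.png",cv2.hconcat([A,B]))
```

```text
[ 481.91536837 -204.02353624  126.27050711] [-0.03314789 -0.1557672  -0.9945909 ] 55.276106727689665
```

View pics/c5.png

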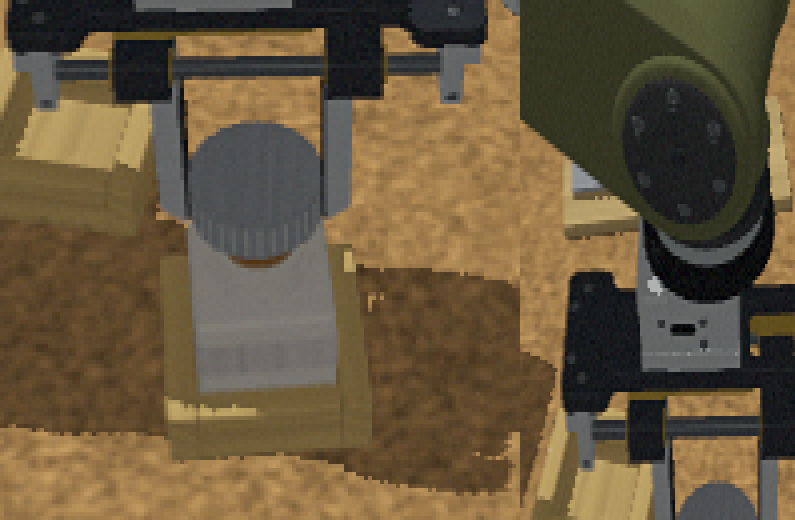

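The cap is held level at crop (255,180), and the filler in the open mouth shows below it at (258,262). The jar is still seated in its cradle. Handing in.

```bash
python3 -c "
from cell import manip
print(manip.sign_off())"
```

```text
the job is handed in; nothing more can be done
None
```

The job is handed in: the scraper hangs by its eye on the pin, lying along the board. The cap was turned off and is held level about 22 mm above the jar's mouth, and the jar is still seated in its cradle.

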